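# Drying capsule from the tilt-out drawer into the hearing aid jar

### The arm

A 6-joint arm with a two-finger parallel gripper is mounted at the origin on the work surface. World frame = base frame: x ahead of the robot, y to its left, z up, the work surface at z = 0. Lengths are in m, angles in rad, forces in N, time in s.
With the tool pointing down it reaches from about 0.35 to 0.875 m from the base axis. Payload 15.5 kg.
Tool frame: the origin (TCP) lies on the front face of the gripper's body, between the roots of the fingers; the fingertips stand 73 mm ahead of it and the grasp point (between the pads) lies 54 mm ahead of it; z points along the fingers, y is the direction in which the jaws open and shut (so a half turn about z gives the same grasp; the last joint's range is limited). The gripper opens to 85 mm and grips with 20 to 120 N. Pads are 22 mm wide; open, the fingers measure 114 mm over their backs; the gripper's body (76 mm by 85 mm) begins 54 mm behind the grasp point. The pads swing forward as they close: fully open they stand 13 mm farther back than shut.
Start: joints at [-1.222, 0.494, 1.345, -0, 1.302, -0.096], TCP at [0.268, -0.564, 0.304] pointing down, gripper open.
Joint ranges: [-2.91, 2.91], [-0.82, 2.16], [0.22, 2.67], [-1.22, 4.37], [0.12, 2.79], [-3.08, 3.08]. Speed limits (rad/s): [1.89, 1.89, 2.57, 3.01, 3.01, 3.01].

### API

Orientations are given as a unit quaternion [w, x, y, z].
In Python, from rig import env gives the robot as it stands.
- The arm moves only by the shell command python3 -m jog 'ROWS' [OPENING] [FORCE]. ROWS is JSON, a list of rows, each a list of 4 numbers: the shift along the world's x, y, z in m, then the turn about the world's z in degrees. A call has 1 to 5 rows; each row is the pose to reach, as a shift and turn from the pose commanded when the call began; what a row does not reach only later rows make up. A row lasts 1/8 s, in which the tool goes at most 62.5 mm and 10.7 degrees, less where a joint would pass 70% of its speed; a pose out of reach is approached as far as the arm can. A call with a gripper value outside its range is refused whole. OPENING is the opening, from 0 (shut) to 1 (fully open), set as the call begins (- or left out, the last holds). The fingers move at their own pace and stop on an object; FORCE is the grip in N (left out, the last holds). Time passes only in rows, so rows that repeat a pose let the fingers close. It gives the time, the measured TCP pose, the force and the opening at its end, in the units of the state.
- env.get_obs(): the state, without advancing time (a new reading comes with each control period).
- env.grab_frame(name): name is "scene" or "top"; returns a dict with "frame" (420x560x3 uint8, red, green, blue), "z_map" (420x560 float32, m along the optical axis (not along the pixel's ray), 0 where there is no reading), "fx", "fy", "cx", "cy" (pixels), "extrinsics" (4x4, takes a point from world to camera coordinates). Camera axes: x right, y down, z forward; pixel columns grow to the right and rows downward; lengths in m; the calibration is good to about 2 mm. A picture is of the moment at which its call begins.
- env.job_done(): hands the job in, once; it reports no verdict.
The state is a dict: "clock": time; "q": joint angles; "joint_velocities": joint speeds; "tau": joint torques, N m; "ee_pos": TCP position; "tcp_rot": TCP orientation; "contact_force": force on the tool from outside, world axes, zero at the start; "torque": the same for the moment, N m; "grip_width": opening from 0.0 (shut) to 1.0 (fully open).
Only numpy, scipy, OpenCV 4.12 (cv2) and the standard library are available. Lean on these libraries where they do the work, as an engineer would, in place of code of your own. Each camera call takes 0.05 s, during which the arm holds its last target.

### The job

Take the tall round drying capsule out of the open tilt-out drawer and set it down standing upright inside the open hearing aid drying jar, without dropping it. Then push the drawer fully shut without slamming it, leaving the other two small things in the drawer and everything else where it stands.

Things in the scene. Friction and masses are not known exactly. Their poses are not given: they have to be found in the camera images.
- unit: Fixed moulded white shelf unit, 320 mm wide (its y), its open front facing left as the robot sees it. Origin on the counter right below the middle of the drawer's hinge axis; x points into the unit from its front, z up. Shelf board over the drawer from x = 32 to 150 mm, top 94 mm above the counter, front lip up to 108 mm, back wall up to 150 mm; on it a cup, comb and nail brush.
- flap (a joint): Angle (rad) of the pale blue tilt-out drawer: 0 fully shut (front panel upright, floor level); grows as its top tips out of the unit's front, at most 0.80; starts at 0.58 to 0.74. Hinge axis along the unit's y, at its x = 0, 12 mm above the counter. Stays at any angle (hinge friction 0.25 N m: about 5 N shuts it). The drawer's floor rises into the unit by this angle.
- bin_lip (a point): Middle of the outer top edge of the drawer's front panel (5 mm thick, 60 mm high, 296 mm wide, its inner face through the hinge axis and square to the drawer's floor). In the drawer's frame, from the hinge axis: x -5, y 0, z 60 mm. Push the panel's outer face to shut the drawer.
- bin_mid (a point): Point 40 mm from the hinge axis along the drawer's floor and 20 mm above the floor's underside. Its axes are the drawer's: x along the floor into the unit, z square to it. Floor 4 mm thick, 80 mm deep; back wall 22 mm, end walls 36 mm, two dividers (y = +-50 mm, 4 mm thick) 24 mm high, making three compartments 92 to 96 mm wide.
- capsule_mid (a point): Centre of the drying capsule: a plain white plastic cylinder 32 mm in diameter and 40 mm tall, about 25 g, the only tall round thing in the drawer. z is its long axis. It stands on the sloped floor of one of the three compartments, its axis square to that floor, close to the front panel.
- pot_mid (a point): Centre of a low white round pot 32 mm in diameter and 14 mm high, in another compartment; stays in the drawer.
- floss_mid (a point): Centre of a flat white box 30 x 44 x 18 mm in another compartment; stays in the drawer.
- jar_in (a point): Centre of the inner floor of the open, loose clear plastic drying jar that stands on the counter to the left: outside diameter 100 mm, inside diameter 94 mm, total height 36 mm, inner floor 4 mm above the counter, 200 g. z is the jar's axis.
- jar_cap: The jar's clear twist cap lying on the counter, a disc 104 mm in diameter, 16 mm high; origin at the centre of its underside. Leave it alone.
- cup: White ceramic toothbrush cup, 66 mm in diameter and 90 mm high (with brushes 170 mm), on the shelf board; origin at the centre of its underside. Leave it alone.
- comb: Metal comb 120 mm long, 4 mm thick, lying on the shelf board; origin at its underside. Leave it alone.
- nail_brush: Wooden nail brush 92 x 44 x 30 mm on the shelf board; origin at the centre of its underside. Leave it alone.
- lotion: White bottle 54 mm in diameter, 150 mm tall, standing at the back of the counter; origin under its centre. Leave it alone.
- tumbler: Glass tumbler 68 mm in diameter, 100 mm tall, standing on the counter to the right; origin under its centre. Leave it alone.

How it is judged:
By the outcome, as a careful person would: the job done as asked, in the order asked, and still so for the second after the job is handed in, with the robot touching nothing.
It also fails if it takes over 54 s, if anything falls off the work surface, if the arm or the gripper's body presses on something with over 40 N, if the wrist force passes 120 N, or if a joint passes its speed limit or range.

## Working session

There is one attempt and no reset: what is moved stays moved. The work goes in short steps, Python scripts to look and compute and a shell command to move; the robot and the scene stay as the last step left them, time stands still between calls to the robot, and variables do not carry over. Pictures are saved under pics/ and viewed, and the job is handed in when it is done.

```bash
ls; mkdir -p pics; python3 - <<'E'
from rig import env
import cv2,numpy as np
o=env.get_obs()
print({k:np.round(v,3) for k,v in o.items()})
for n in("scene","top"):
    f=env.grab_frame(n); cv2.imwrite(f"pics/{n}0.png",f["frame"][:,:,::-1]); np.savez(f"pics/{n}0.npz",**f)
    print(n,f["fx"],f["fy"],f["cx"],f["cy"]); print(np.round(f["extrinsics"],4))
E
```

```text
pics
{'clock': np.float64(0.0), 'q': array([-1.223,  0.494,  1.346,  0.   ,  1.302, -0.095]), 'joint_velocities': array([ 0.001, -0.001,  0.001,  0.001,  0.001,  0.001]), 'tau': array([-2.0000e-03, -8.8218e+01, -3.8388e+01, -0.0000e+00,  1.0000e-02,
        0.0000e+00]), 'ee_pos': array([ 0.268, -0.564,  0.303]), 'tcp_rot': array([-0.001,  0.975,  0.22 , -0.   ]), 'contact_force': array([-0.135, -0.066,  0.431]), 'torque': array([0.043, 0.012, 0.001]), 'grip_width': np.float64(0.995)}
scene 513.285733437139 513.285733437139 286.8332209707567 207.0960525201199
[[-0.5559  0.8311  0.017   0.3941]
 [ 0.4807  0.338  -0.8091 -0.2045]
 [-0.6782 -0.4416 -0.5874  1.5629]
 [ 0.      0.      0.      1.    ]]
top 519.0344103539395 519.0344103539395 282.6524452887654 211.02026043818307
[[-7.600e-03 -1.000e+00 -9.000e-04 -6.880e-02]
 [-9.984e-01  7.700e-03 -5.570e-02  6.080e-01]
 [ 5.570e-02  5.000e-04 -9.984e-01  1.528e+00]
 [ 0.000e+00  0.000e+00  0.000e+00  1.000e+00]]
```

View pics/scene0.png

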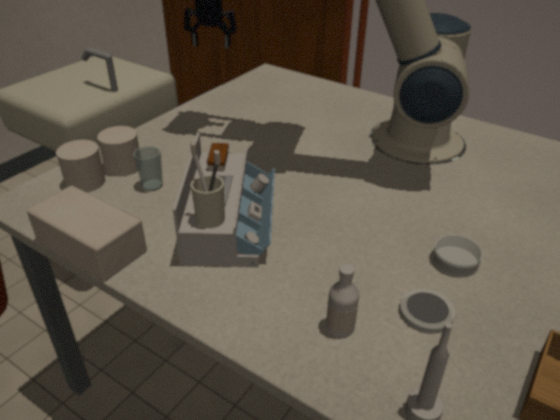

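View pics/top0.png

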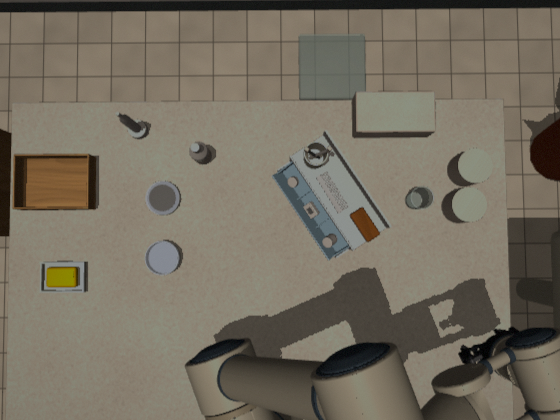

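```bash
cat > h.py <<'E'
import numpy as np,cv2
def load(n): return dict(np.load(f"pics/{n}.npz"))
def cloud(f):
    z=f["z_map"]; v,u=np.mgrid[:z.shape[0],:z.shape[1]]
    P=np.stack([(u-f["cx"])/f["fx"]*z,(v-f["cy"])/f["fy"]*z,z],-1)
    E=f["extrinsics"]; W=(P-E[:3,3])@E[:3,:3]
    W[z==0]=np.nan; return W
def proj(f,p):
    c=f["extrinsics"][:3,:3]@np.asarray(p)+f["extrinsics"][:3,3]
    return c[0]/c[2]*f["fx"]+f["cx"],c[1]/c[2]*f["fy"]+f["cy"]
def crop(f,x0,y0,x1,y1,s,name):
    im=f["frame"][y0:y1,x0:x1,::-1]; im=cv2.resize(im,None,fx=s,fy=s,interpolation=cv2.INTER_CUBIC)
    im=np.clip(im.astype(float)*1.5,0,255).astype(np.uint8); cv2.imwrite(name,im)
E
python3 - <<'E'
from h import *
t=load("top0");s=load("scene0")
crop(t,260,120,400,270,4,"pics/tc.png"); crop(s,165,120,295,270,4,"pics/sc.png")
for n,f,pts in(("t",t,[(328,240),(310,210),(292,182),(164,257),(163,198),(340,255),(277,175),(330,133),(388,228)]),("s",s,[(260,183),(256,210),(252,237),(457,255),(428,309)])):
    W=cloud(f)
    for u,v in pts: print(n,u,v,np.round(W[v,u],4))
E
```

```text
t 328 240 [ 0.5203 -0.2035  0.0621]
t 310 210 [ 0.6083 -0.1535  0.044 ]
t 292 182 [ 0.6922 -0.1018  0.0326]
t 164 257 [0.4741 0.2757 0.0315]
t 163 198 [0.6491 0.2832 0.0158]
t 340 255 [ 0.476  -0.2409  0.0304]
t 277 175 [ 0.7112 -0.0578  0.0499]
t 330 133 [ 0.8451 -0.2193 -0.0035]
t 388 228 [ 0.555  -0.3904 -0.0047]
s 260 183 [ 0.5306 -0.1996  0.0522]
s 256 210 [ 0.6118 -0.1519  0.0389]
s 252 237 [ 0.6951 -0.101   0.0378]
s 457 255 [0.4917 0.2861 0.0339]
s 428 309 [0.6544 0.2884 0.0153]
```

View pics/tc.png

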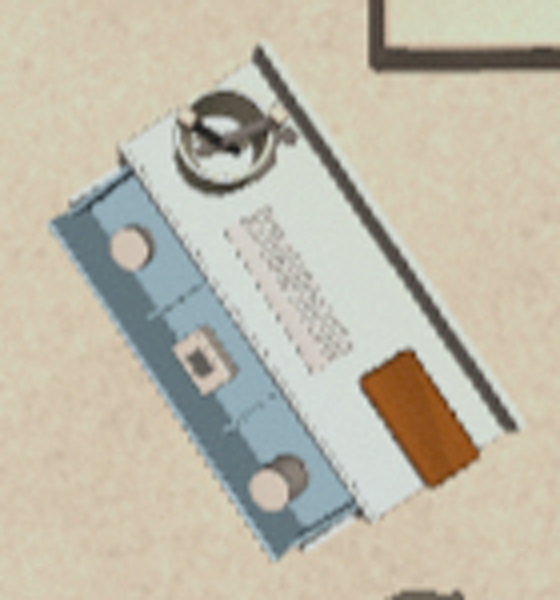

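View pics/sc.png

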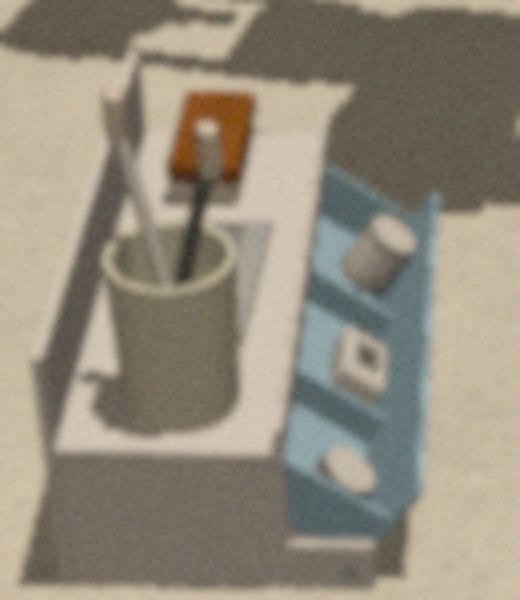

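```bash
cat > fit.py <<'E'
from h import *
from scipy.optimize import least_squares
t=load("top0");s=load("scene0")
B=[];Wh=[]
for f in(t,s):
    W=cloud(f); im=f["frame"].astype(float); 
    near=(W[...,0]>.42)&(W[...,0]<.76)&(W[...,1]>-.30)&(W[...,1]<-.02)&(W[...,2]>.008)
    blue=near&(im[...,2]>im[...,0]*1.12)
    blue=cv2.erode(blue.astype(np.uint8),np.ones((2,2)))>0
    B.append(W[blue]); Wh.append(W)
    print(blue.sum())
def unit(p,P):
    c,sn=np.cos(p[2]),np.sin(p[2]); d=P-np.array([p[0],p[1],0])
    return np.stack([c*d[:,0]+sn*d[:,1],-sn*d[:,0]+c*d[:,1],d[:,2]],1)
def drawer(p,P):
    u=unit(p,P); u[:,2]-=.012; c,sn=np.cos(p[3]),np.sin(p[3])
    return np.stack([c*u[:,0]+sn*u[:,2],u[:,1],-sn*u[:,0]+c*u[:,2]],1)
# boxes in drawer frame (min,max)
bx=[([-.005,-.148,0],[0,.148,.06]),([0,-.148,0],[.08,.148,.004]),([.076,-.148,0],[.08,.148,.022]),
 ([0,-.148,0],[.08,-.144,.036]),([0,.144,0],[.08,.148,.036]),([0,-.052,0],[.08,-.048,.024]),([0,.048,0],[.08,.052,.024])]
def sd(d):
    o=[]
    for a,b in bx:
        a=np.array(a);b=np.array(b);q=np.maximum(a-d,d-b)
        o.append(np.linalg.norm(np.maximum(q,0),axis=1)+np.minimum(q.max(1),0))
    return np.min(o,0)
P=np.concatenate(B)
lo=least_squares(lambda p:sd(drawer(p,P)),[.61,-.16,-.93,.66],loss="soft_l1",f_scale=.002,x_scale=[.01,.01,.02,.02])
p=lo.x; print("pose",p,np.degrees(p[2:]),"med res",np.median(abs(lo.fun)))
for b in B: print("per-view med signed",np.median(sd(drawer(p,b))),np.median(abs(sd(drawer(p,b)))))
np.save("pose.npy",p)
# capsule white pts in drawer frame
for f,W,n in((t,Wh[0],"t"),(s,Wh[1],"s")):
    m=np.isfinite(W).all(-1); d=np.full(W.shape,np.nan); d[m]=drawer(p,W[m]); im=f["frame"].astype(float)
    notb=im[...,2]<im[...,0]*1.05
    k=m&(abs(d[...,1]+.1)<.045)&(d[...,2]>.01)&(d[...,2]<.06)&(d[...,0]>.002)&(d[...,0]<.06)&notb
    print(n,k.sum(),"min",np.nanmin(d[k],0),"max",np.nanmax(d[k],0),"med",np.median(d[k],0))
    top=k&(d[...,2]>.039)
    print(" top",top.sum(),d[top].mean(0),d[top].min(0),d[top].max(0))
E
python3 fit.py
```

```text
1786
1452
pose [ 0.60882704 -0.15325126 -0.99870825  0.61694378] [-57.22176794  35.34827481] med res 0.0011833281184772046
per-view med signed -0.00021160269723504918 0.001374840825208971
per-view med signed 0.00033100273069531626 0.001001223382327731
t 136 min [ 0.00319265 -0.12197971  0.01060514] max [ 0.03350054 -0.09063112  0.05244076] med [ 0.0234356  -0.10535503  0.04144553]
 top 85 [ 0.01764704 -0.1059792   0.0441147 ] [ 0.00319265 -0.12197971  0.03908845] [ 0.0321402  -0.09063112  0.05244076]
s 226 min [ 0.00215656 -0.14493543  0.01000928] max [ 0.05812538 -0.08496762  0.04554082] med [ 0.02057435 -0.09412305  0.03243774]
 top 85 [ 0.01894008 -0.10074417  0.04253414] [ 0.00224924 -0.12150989  0.0391135 ] [ 0.03431078 -0.08497298  0.04554082]
```

```bash
cat >> h.py <<'E'
def toworld(p,d):
    d=np.atleast_2d(d); c,sn=np.cos(p[3]),np.sin(p[3])
    u=np.stack([c*d[:,0]-sn*d[:,2],d[:,1],sn*d[:,0]+c*d[:,2]+.012],1); return u2w(p,u)
def u2w(p,u):
    u=np.atleast_2d(u); c,sn=np.cos(p[2]),np.sin(p[2])
    return np.stack([c*u[:,0]-sn*u[:,1]+p[0],sn*u[:,0]+c*u[:,1]+p[1],u[:,2]],1)
E
python3 - <<'E'
from h import *
p=np.load("pose.npy")
t=load("top0");s=load("scene0")
a=np.linspace(0,2*np.pi,40)
curves=[]
L=lambda *q:np.array(q,float)
for x,y,z in[]:pass
C=[toworld(p,L([-.005,-.148,.06],[-.005,.148,.06],[-.005,.148,0],[-.005,-.148,0],[-.005,-.148,.06])),
 toworld(p,L([0,-.144,.036],[.08,-.144,.036])),toworld(p,L([0,.144,.036],[.08,.144,.036])),toworld(p,L([0,-.05,.024],[.08,-.05,.024])),
 toworld(p,L([0,.05,.024],[.08,.05,.024])),
 toworld(p,np.stack([.0185+.016*np.cos(a),-.103+.016*np.sin(a),a*0+.044],1)),toworld(p,np.stack([.0185+.016*np.cos(a),-.103+.016*np.sin(a),a*0+.004],1)),
 u2w(p,L([.032,-.16,.108],[.032,.16,.108],[.15,.16,.15],[.15,-.16,.15]))]
for f,n,b in((t,"t",(260,120,400,270)),(s,"s",(165,120,295,270))):
    S=4; im=cv2.resize(f["frame"][b[1]:b[3],b[0]:b[2],::-1],None,fx=S,fy=S,interpolation=cv2.INTER_CUBIC); im=np.clip(im*1.5,0,255).astype(np.uint8)
    for c in C:
        q=np.array([proj(f,x) for x in c]); q=((q-np.array(b[:2])+.5)*S).astype(np.int32)
        cv2.polylines(im,[q],False,(0,0,255),1)
    cv2.imwrite(f"pics/ov_{n}.png",im)
E
```

```text
(no output)
```

View pics/ov_t.png

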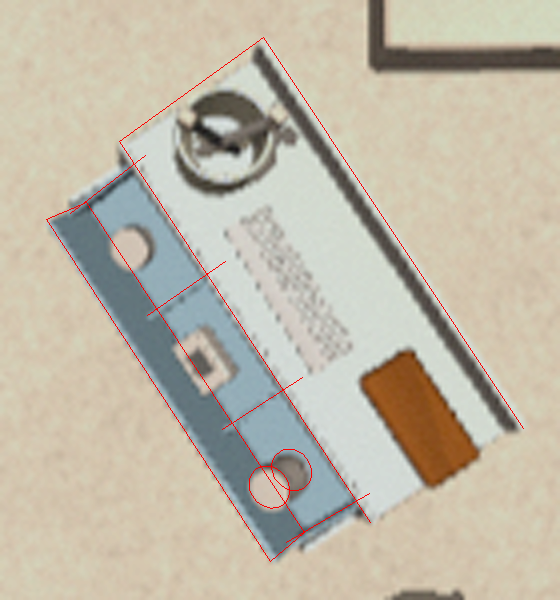

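View pics/ov_s.png

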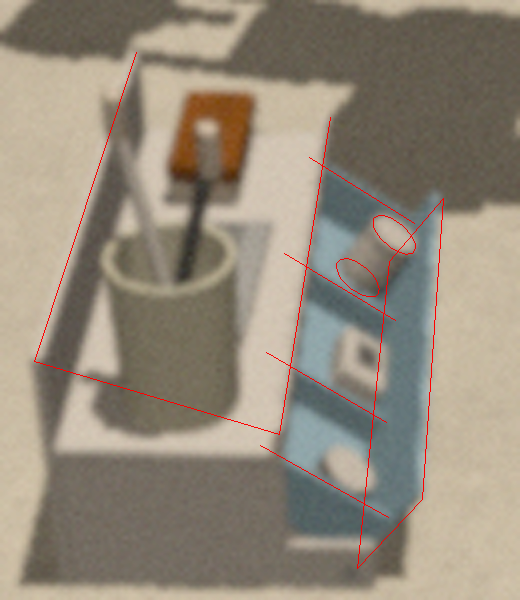

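```bash
python3 - <<'E'
from h import *
p=np.load("pose.npy"); t=load("top0");s=load("scene0")
for z in(.004,.024,.034,.044): print(z,toworld(p,[.0185,-.104,z]).round(4))
print("lip",toworld(p,[-.005,0,.06]).round(4),"lip at cap",toworld(p,[-.005,-.104,.06]).round(4),"unit x",np.cos(p[2]),np.sin(p[2]))
# jar
for f,n in((t,"t"),(s,"s")):
    W=cloud(f)
    m=(abs(W[...,0]-.48)<.08)&(abs(W[...,1]-.28)<.08)&(W[...,2]>.028)&(W[...,2]<.045)
    Q=W[m]; print(n,m.sum(),Q.mean(0),Q.min(0),Q.max(0))
    v,u=np.nonzero(m); (c,r)=cv2.minEnclosingCircle(Q[:,:2].astype(np.float32)); print(c,r,np.median(Q[:,2]))
    z=cloud(f)[...,2]; 
crop(t,120,160,210,300,5,"pics/jt.png"); crop(s,390,220,500,340,5,"pics/js.png")
E
```

```text
0.004 [[ 0.5283 -0.2203  0.026 ]]
0.024 [[ 0.522  -0.2106  0.0423]]
0.034 [[ 0.5189 -0.2057  0.0504]]
0.044 [[ 0.5158 -0.2008  0.0586]]
lip [[ 0.5878 -0.1206  0.058 ]] lip at cap [[ 0.5004 -0.1769  0.058 ]] unit x 0.541388821317845 -0.8407723497785083
t 889 [0.47176216 0.28245342 0.0338471 ] [0.42151265 0.23237163 0.02800487] [0.52113885 0.33154625 0.04497615]
(0.47133877873420715, 0.2830392122268677) 0.051126688718795776 0.03350635244716146
s 1260 [0.47871353 0.28311899 0.03379316] [0.4262976  0.23128615 0.02806462] [0.52901837 0.33234438 0.04092735]
(0.47769400477409363, 0.2815563678741455) 0.05220751836895943 0.033801727267317415
```

View pics/jt.png

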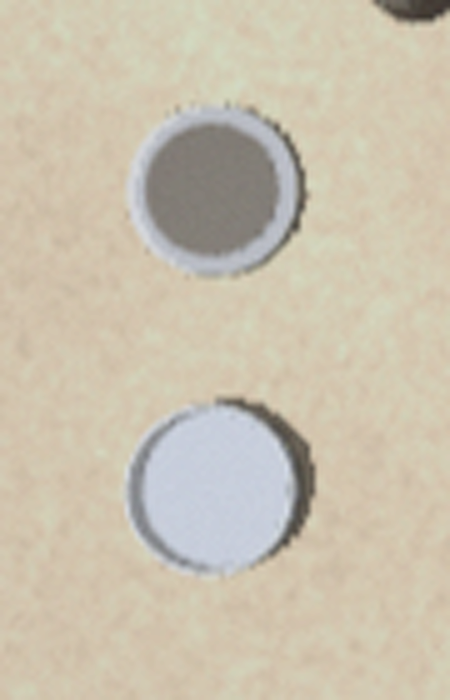

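View pics/js.png

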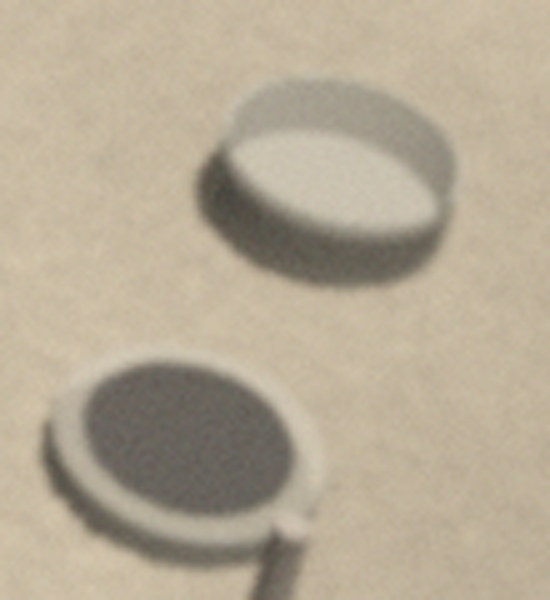

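```bash
python3 - <<'E'
from h import *
t=load("top0");s=load("scene0")
np.set_printoptions(linewidth=200)
W=cloud(t); print((W[256,140:188,2]*1000).round(0)); print((W[236:280,163,2]*1000).round(0)); print((W[198,140:188,2]*1000).round(0))
W=cloud(s); print((W[253,425:490,2]*1000).round(0)); print((W[230:285,457,2]*1000).round(0))
for n,f in(("t",t),("s",s)):
  for z in(.0,.004,.036):
    print(n,z,[np.round(proj(f,[.474+dx,.2825+dy,z]),1) for dx,dy in((0,0),(.05,0),(-.05,0),(0,.05),(0,-.05))])
E
```

```text
[-2.  5. -2.  0. -1. 34. 35. 29. 32. 28. 31. 33. 31. 35. 33. 31. 25. 33. 35. 36. 37. 36. 31. 32. 35. 34. 32. 36. 34. 31. 27. 34. 29. 35. 36. 34. 32. 34. 32. 21.  2. -1. -0. -4. -2. -2.  3. -0.]
[ 0.  5.  3. -1. -2. 32. 34. 33. 31. 34. 38. 34. 29. 32. 38. 34. 27. 30. 26. 29. 32. 35. 33. 39. 32. 31. 31. 37. 37. 37. 34. 33. 39. 37. 27. 28. 37. 31. 37. 30. -4. -0.  2.  4.]
[ 0.  2. -2. -2. -3. 16. 18.  7. 13. 14. 15. 20. 16. 11. 10. 18. 21. 25. 19. 13. 19. 18. 21. 16. 13. 14. 20. 14. 14. 20. 16. 22. 13. 16.  9. 19. 21. 17. 23. 15.  1.  0.  0.  3. -0. -2. -1. -0.]
[-1. -0.  0.  4.  1. -0.  0. 10. 20. 29. 29. 34. 37. 35. 36. 35. 33. 33. 34. 34. 33. 34. 34. 33. 36. 36. 33. 35. 34. 33. 32. 34. 32. 34. 32. 33. 30. 35. 35. 34. 32. 34. 32. 36. 36. 32. 34. 36. 33.
 34. 33. 32. 33. 34. 33. 35. 36. 35. -0.  0.  2.  1. -0. -1.  0.]
[ 2. -0.  1. -0.  2. nan 37. 34. 35. 34. 32. 33. 35. 35. 34. 35. 33. 35. 34. 33. 35. 35. 32. 32. 31. 34. 34. 34. 31. 33. 34. 32. 33. 35. 37. 36. 28. 30. 27. 24. 23. 18. 16. 12.  7.  6.  3.  2.  2.
 -1.  0.  2. -0.  0. -2.]
t 0.0 [array([164.1, 256.7]), array([164.2, 240. ]), array([164.1, 273.5]), array([147.5, 256.8]), array([180.8, 256.6])]
t 0.004 [array([163.8, 256.8]), array([163.9, 240. ]), array([163.8, 273.6]), array([147.1, 256.9]), array([180.6, 256.6])]
t 0.036 [array([161.3, 257.1]), array([161.4, 240. ]), array([161.2, 274.3]), array([144.2, 257.2]), array([178.4, 257. ])]
s 0.0 [array([454.8, 261.7]), array([446.9, 274.8]), array([462.2, 249.4]), array([477.7, 270.7]), array([432.8, 253. ])]
s 0.004 [array([455.2, 260.3]), array([447.2, 273.4]), array([462.6, 248. ]), array([478.1, 269.3]), array([433.1, 251.7])]
s 0.036 [array([458.3, 249.1]), array([450.3, 262.1]), array([465.8, 236.9]), array([481.7, 258.1]), array([435.8, 240.5])]
```

```bash
python3 -m jog '[[0.025,0.036,0,10],[0.05,0.072,0,20],[0.075,0.108,0,30],[0.1,0.144,0,40],[0.125,0.18,0,50]]' 0.56 20
```

```text
clock: 0.72
ee_pos: [0.3939, -0.3831, 0.3037]
tcp_rot: [-0.0, 0.789, 0.614, 0.0]
contact_force: [-0.6, 0.1, 0.7]
grip_width: 0.558
```

```bash
python3 -m jog '[[0.025,0.036,0,10],[0.05,0.072,0,20],[0.075,0.108,-0.03,30],[0.1,0.144,-0.05,40],[0.125,0.18,-0.07,48]]'
```

```text
clock: 1.35
ee_pos: [0.5189, -0.2032, 0.233]
tcp_rot: [-0.0, 0.472, 0.882, -0.0]
contact_force: [0.5, -0.7, -0.1]
grip_width: 0.558
```

```bash
python3 -m jog '[[0,0,-0.01,0],[0,0,-0.02,0],[0,0,-0.02,0]]'; python3 - <<'E'
from rig import env
from h import *
from scipy.spatial.transform import Rotation as R
o=env.get_obs(); q=o["tcp_rot"]; M=R.from_quat(np.r_[q[1:],q[0]]).as_matrix(); print(o["ee_pos"],M.round(4),np.degrees(np.arctan2(M[1,1],M[0,1])),o["q"],o["contact_force"])
for n in("scene","top"):
    f=env.grab_frame(n); np.savez(f"pics/{n}1.npz",**f)
    crop(f,*((165,60,365,270) if n=="scene" else (230,120,430,320)),3,f"pics/{n}1.png")
E
```

```text
clock: 1.72
ee_pos: [0.5177, -0.2051, 0.2134]
tcp_rot: [-0.001, 0.475, 0.88, -0.0]
contact_force: [-0.8, -0.3, 1.7]
grip_width: 0.564
[ 0.51770754 -0.20510769  0.21336847] [[-5.494e-01  8.356e-01 -1.000e-03]
 [ 8.356e-01  5.494e-01  4.000e-04]
 [ 9.000e-04 -6.000e-04 -1.000e+00]] 33.323344764204826 [-4.84386211e-01  5.05854335e-01  1.61929471e+00 -1.51557639e-04
  1.01755113e+00 -1.06590829e+00] [-0.82341482 -0.33896931  1.71327562]
```

View pics/scene1.png

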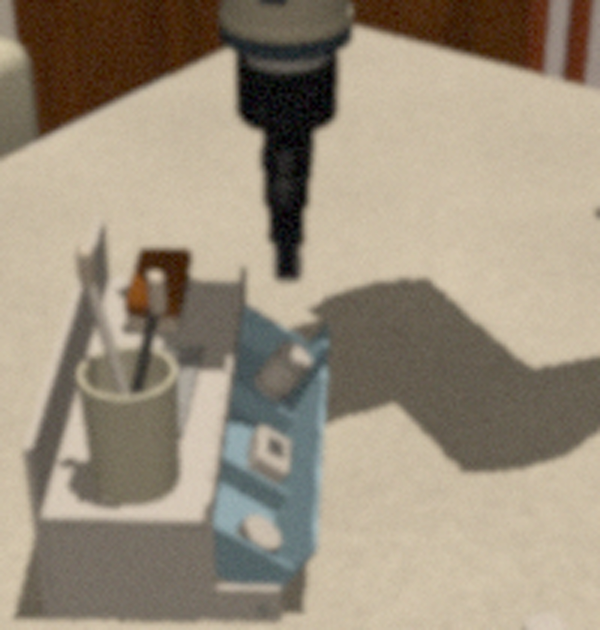

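View pics/top1.png

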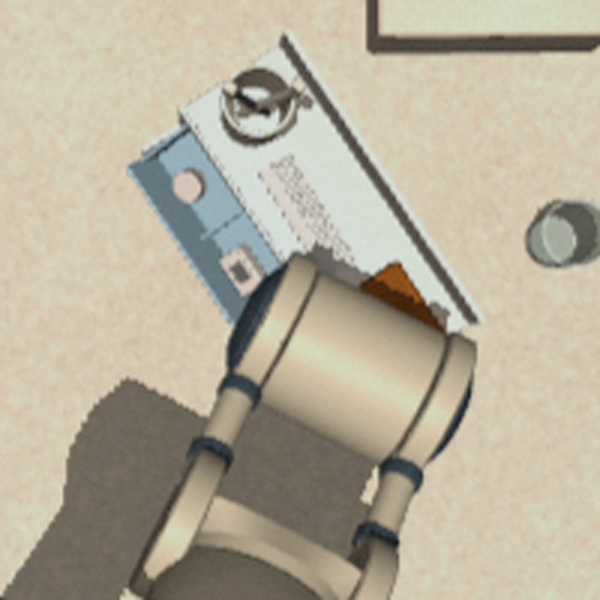

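```bash
python3 - <<'E'
from h import *
s=load("scene1")
for z in(.13,.14,.145,.15,.155): print(z,proj(s,[.5177,-.205,z]), proj(s,[.5177+.83*.03,-.205+.55*.03,z]))
p=np.load("pose.npy"); print(u2w(p,[-.0065,-.104,.116]))
E
python3 -m jog '[[0,0,-0.02,0],[0,0,-0.04,0],[0,0,-0.06,0],[0,0,-0.075,0],[0,0,-0.075,0]]'
```

```text
0.13 (np.float64(260.93207380779916), np.float64(152.59294787514608)) (np.float64(260.35616197256), np.float64(158.99070013244085))
0.14 (np.float64(260.87876072944835), np.float64(148.92668763842016)) (np.float64(260.29894261904184), np.float64(155.28175696636168))
0.145 (np.float64(260.8519112268317), np.float64(147.08028771434115)) (np.float64(260.27012164385303), np.float64(153.41358907571225))
0.15 (np.float64(260.82493183728303), np.float64(145.22495566124812)) (np.float64(260.2411584124593), np.float64(151.53620017597308))
0.155 (np.float64(260.79782161600724), np.float64(143.36062650699645)) (np.float64(260.2120518690206), np.float64(149.64952182787113))
[[ 0.51786769 -0.20409068  0.116     ]]
clock: 2.45
ee_pos: [0.518, -0.2046, 0.1384]
tcp_rot: [-0.001, 0.474, 0.88, -0.0]
contact_force: [1.3, 0.4, 1.2]
grip_width: 0.56
```

```bash
cat > look.py <<'E'
import sys
from rig import env
from h import *
n=sys.argv[1]
o=env.get_obs(); print(o["clock"],o["ee_pos"].round(4),o["contact_force"].round(1),o["grip_width"])
for c in("scene","top"):
    f=env.grab_frame(c); np.savez(f"pics/{c}{n}.npz",**f)
    if c=="scene": crop(f,*[int(a) for a in sys.argv[2:6]],int(sys.argv[6]),f"pics/{c}{n}.png")
    elif len(sys.argv)>7: crop(f,*[int(a) for a in sys.argv[7:11]],int(sys.argv[11]),f"pics/{c}{n}.png")
E
python3 look.py 2 190 100 310 270 4
```

```text
2.45 [ 0.518  -0.2046  0.1384] [1.3 0.4 1.2] 0.5596886378469271
```

View pics/scene2.png

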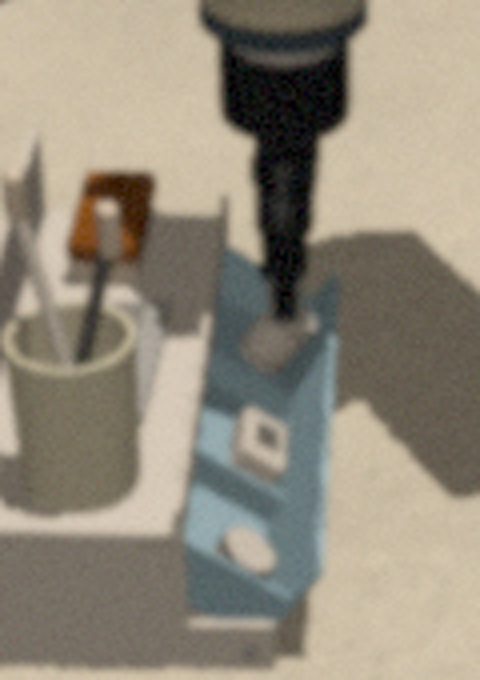

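```bash
python3 -m jog '[[0,0,-0.007,0],[0,0,-0.014,0],[0,0,-0.02,0],[0,0,-0.025,0],[0,0,-0.025,0]]'; python3 look.py 3 190 100 310 270 4
```

```text
clock: 3.18
ee_pos: [0.5182, -0.2044, 0.1134]
tcp_rot: [-0.0, 0.474, 0.881, 0.0]
contact_force: [-0.2, -0.0, -0.5]
grip_width: 0.561
3.175 [ 0.5182 -0.2044  0.1134] [-0.2 -0.  -0.5] 0.5609036134340223
```

View pics/scene3.png

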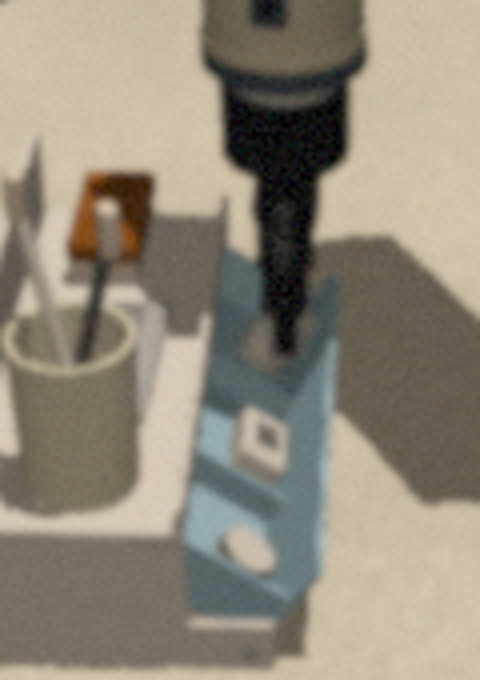

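```bash
python3 -m jog '[[0,0,0,0],[0,0,0,0],[0,0,0,0]]' 0.25 25; python3 look.py 4 190 100 310 270 4
```

```text
clock: 3.65
ee_pos: [0.5185, -0.2045, 0.1142]
tcp_rot: [0.0, 0.474, 0.881, 0.0]
contact_force: [-0.1, 1.1, 6.0]
grip_width: 0.359
3.65 [ 0.5185 -0.2045  0.1142] [-0.1  1.1  6. ] 0.3588937875098091
```

View pics/scene4.png

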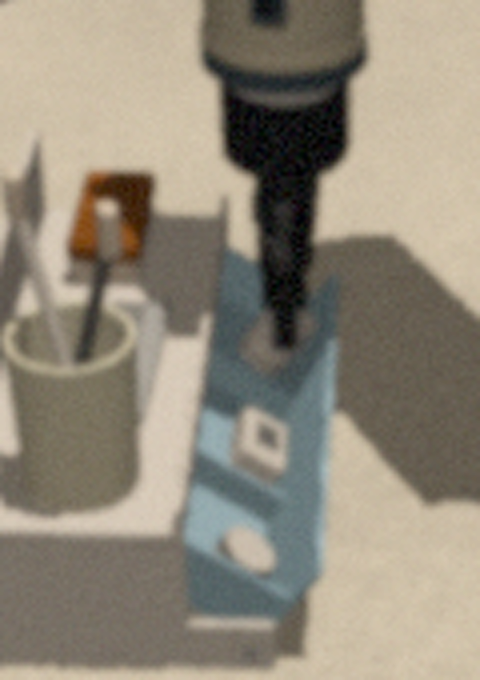

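```bash
python3 -m jog '[[0,0,0.006,0],[0,0,0.015,0],[0,0,0.03,0],[0,0,0.05,0],[0,0,0.075,0]]'; python3 -m jog '[[-0.01,0.02,0.04,0],[-0.02,0.05,0.055,0],[-0.03,0.085,0.055,0],[-0.035,0.1,0.055,0],[-0.035,0.1,0.055,0]]'; python3 look.py 5 190 70 350 220 4
```

```text
clock: 4.38
ee_pos: [0.5182, -0.2044, 0.1902]
tcp_rot: [-0.0, 0.474, 0.881, -0.0]
contact_force: [-0.5, 0.3, -0.1]
grip_width: 0.362
clock: 5.0
ee_pos: [0.4833, -0.104, 0.2444]
tcp_rot: [0.0, 0.473, 0.881, -0.0]
contact_force: [-0.1, 0.2, -0.3]
grip_width: 0.362
5.0 [ 0.4833 -0.104   0.2444] [-0.1  0.2 -0.3] 0.36178147243538994
```

View pics/scene5.png

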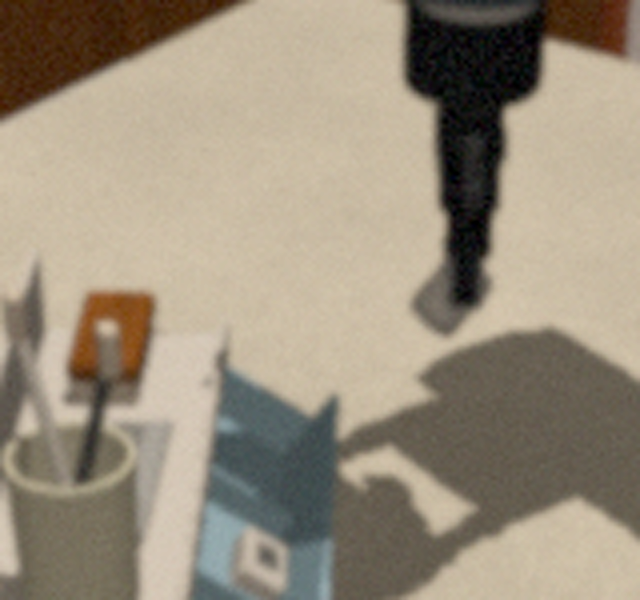

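```bash
python3 -m jog '[[-0.011,0.041,-0.03,0],[-0.022,0.082,-0.06,0],[-0.033,0.123,-0.09,0],[-0.043,0.164,-0.12,0],[-0.043,0.164,-0.134,0]]' - 20; python3 -m jog '[[0,0,-0.007,0],[0,0,-0.0115,0],[0,0,-0.0145,0],[0,0,-0.0145,0]]'; python3 look.py 6 240 120 400 270 4
```

```text
clock: 5.72
ee_pos: [0.4397, 0.0609, 0.1083]
tcp_rot: [-0.001, 0.473, 0.881, -0.001]
contact_force: [0.1, 0.2, 0.5]
grip_width: 0.364
clock: 6.22
ee_pos: [0.4424, 0.0591, 0.0965]
tcp_rot: [0.002, 0.474, 0.88, 0.001]
contact_force: [3.0, 6.9, 17.8]
grip_width: 0.359
6.225 [0.4424 0.0591 0.0965] [ 3.   6.9 17.8] 0.3590685429647216
```

View pics/scene6.png

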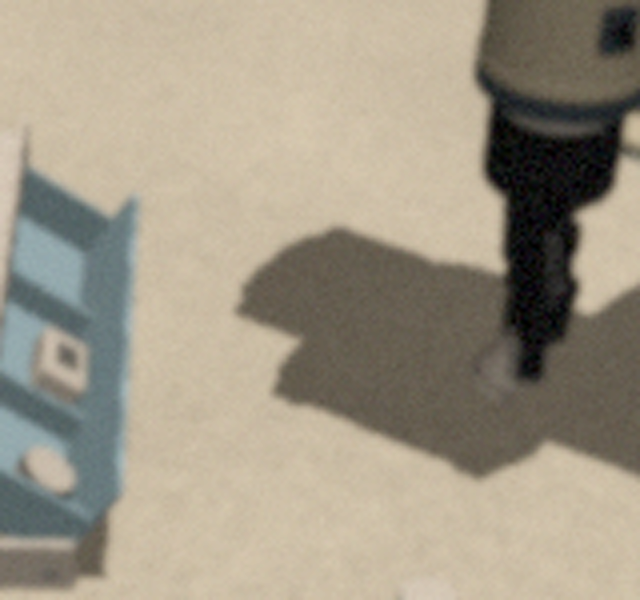

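```bash
python3 -m jog '[[0.0012,-0.0018,0,0],[0.0024,-0.0036,0,0],[0.0036,-0.0054,0,0],[0.0048,-0.0073,0,0],[0.006,-0.0092,0,0]]'; python3 look.py 7 240 120 400 270 4
```

```text
clock: 6.95
ee_pos: [0.4462, 0.0495, 0.0961]
tcp_rot: [0.0, 0.474, 0.88, -0.0]
contact_force: [-6.1, -0.7, 18.0]
grip_width: 0.364
6.95 [0.4462 0.0495 0.0961] [-6.1 -0.7 18. ] 0.36358808353787014
```

View pics/scene7.png

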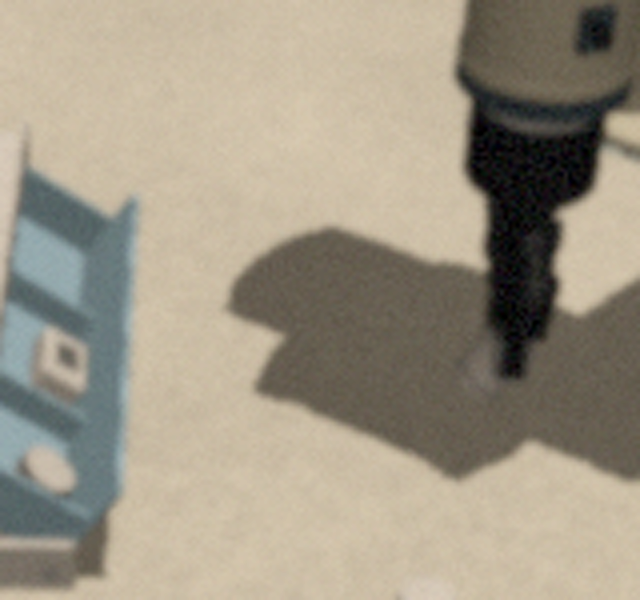

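```bash
python3 -m jog '[[0.0014,-0.0021,0,0],[0.0028,-0.0042,-0.0005,0],[0.0042,-0.0063,-0.0012,0],[0.0056,-0.0084,-0.0022,0],[0.006,-0.0092,-0.003,0]]'; python3 look.py 8 240 120 400 270 4
```

```text
clock: 7.68
ee_pos: [0.4547, 0.0404, 0.094]
tcp_rot: [0.003, 0.474, 0.88, 0.001]
contact_force: [2.0, 1.2, 38.5]
grip_width: 0.362
7.675 [0.4547 0.0404 0.094 ] [ 2.   1.2 38.5] 0.3624438753190558
```

View pics/scene8.png

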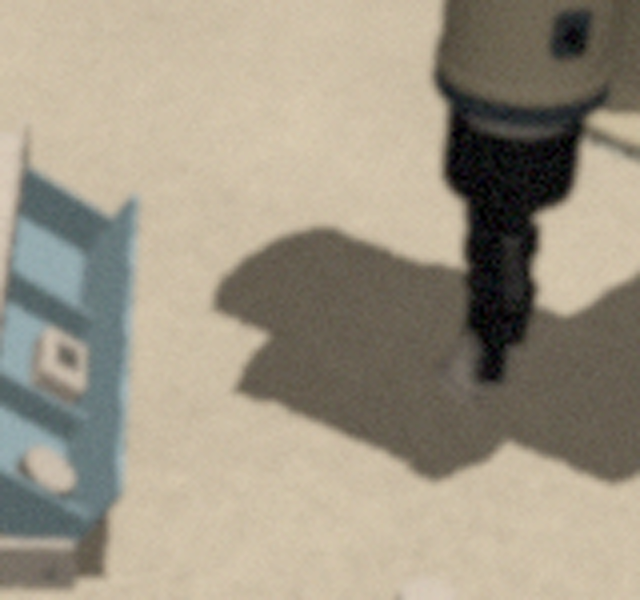

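```bash
python3 -m jog '[[0,0,0.006,0],[0,0,0.02,0],[0,0,0.05,0],[0,0,0.07,0],[0,0,0.07,0]]'; python3 look.py 9 260 90 380 210 5
```

```text
clock: 8.4
ee_pos: [0.453, 0.0409, 0.1641]
tcp_rot: [0.001, 0.474, 0.88, 0.001]
contact_force: [-0.7, -0.4, -0.9]
grip_width: 0.366
8.4 [0.453  0.0409 0.1641] [-0.7 -0.4 -0.9] 0.3661320941262205
```

View pics/scene9.png

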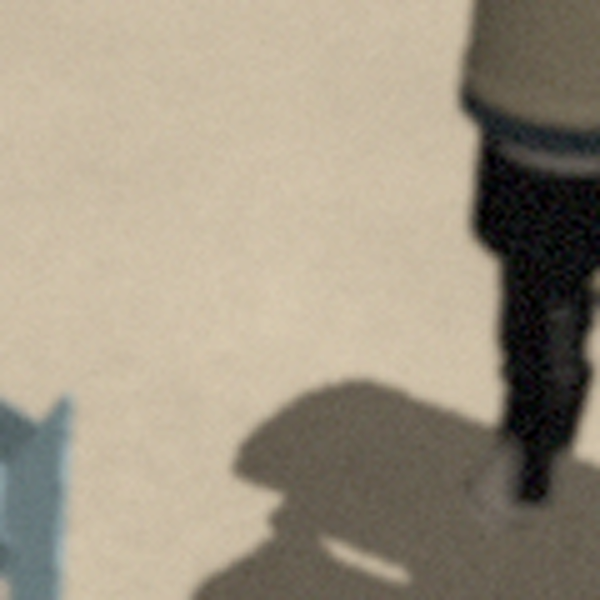

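```bash
python3 - <<'E'
from h import *
f=load("scene9"); im=f["frame"][160:205,340:385,::-1].astype(float)
im=np.clip((im-20)*2.6,0,255).astype(np.uint8); cv2.imwrite("pics/z9.png",cv2.resize(im,None,fx=12,fy=12,interpolation=cv2.INTER_CUBIC))
W=cloud(f)
print((W[176:202,350:374,2]*1000).round(0).astype(int))
E
```

```text
[[                   0                    1                    3
                     1                    1                    1
                     0                   -1                    0
                   110                  111                  137
                   139                  145                  154
                   153                  154                  151
                   148                  149                  148
                   147                  149                  154]
 [                   1                   -2                    0
                     2                   -1                    2
                     1                    1                    2
                   109                  109                  118
                   137                  144                  152
                   151                  151                  147
                   147                  148                  147
                   146                  146                  154]
 [                   0                    2               
[... 11806 characters left out ...]
         1                    3                    0
                     1                    1                    1]
 [                   0                   -2                   -1
                    -1                    0                    0
                    -1                    1                    0
                    -1                   -2                   -1
                    -1                    0                    0
                     1                    2                   -2
                     1                    0                    0
                     3                   -2                    2]]<stdin>:5: RuntimeWarning: invalid value encountered in cast
```

View pics/z9.png

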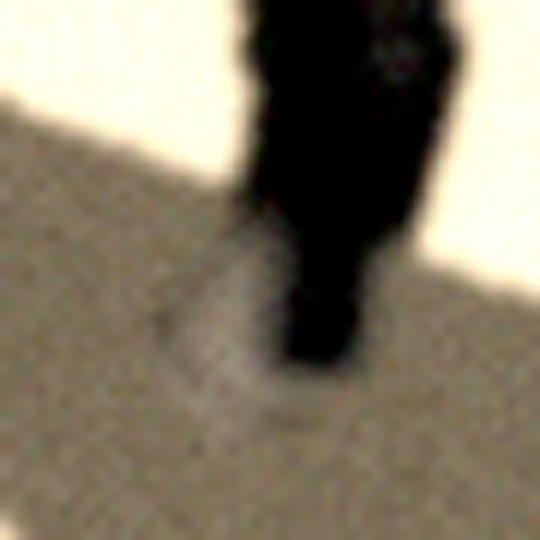

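```bash
cat > tilt.py <<'E'
import sys
from h import *
from scipy.optimize import least_squares
def tilt(n,tcp,yawy=np.radians(33.2),th0=.3):
    f=load(n);W=cloud(f).reshape(-1,3);lum=f["frame"].reshape(-1,3).mean(1)
    ey=np.array([np.cos(yawy),np.sin(yawy),0]); ex=np.array([np.sin(yawy),-np.cos(yawy),0])
    d=W-tcp; q=np.stack([d@ex,d@ey,d[:,2]],1)
    k=(np.abs(q[:,0])<.04)&(np.abs(q[:,1])<.0165)&(q[:,2]>-.11)&(q[:,2]<-.045)&(W[:,2]>.008)&(lum>35)
    q=q[k]
    def res(p):
        th=p[3]; a=np.array([-np.sin(th),0,np.cos(th)]); r=q-p[:3]
        ax=r@a; rad=np.linalg.norm(r-ax[:,None]*a,axis=1)
        u=rad-.016; v=np.abs(ax)-.02
        return np.hypot(np.maximum(u,0),np.maximum(v,0))+np.minimum(np.maximum(u,v),0)
    best=min((least_squares(res,[.0,0,-.07,t0],loss="soft_l1",f_scale=.002,x_scale=[.005,.005,.005,.1]) for t0 in(0,.2,.4,.6)),key=lambda r:r.cost)
    p=best.x; low=p[2]-.02*np.cos(p[3])-.016*abs(np.sin(p[3]))
    print(n,len(q),"centre rel tcp",p[:3].round(4),"tilt deg",np.degrees(p[3]).round(1),"lowest rel tcp",low.round(4),"rms",np.sqrt(np.mean(best.fun**2)).round(4),"centre world",(tcp+p[0]*ex+p[1]*ey+[0,0,p[2]]).round(4))
if __name__=="__main__": tilt(sys.argv[1],np.array([float(a) for a in sys.argv[2:5]]))
E
python3 tilt.py scene5 .4833 -.104 .2444; python3 tilt.py scene9 .453 .0409 .1641
```

```text
scene5 130 centre rel tcp [ 0.0067 -0.0005 -0.0725] tilt deg 35.0 lowest rel tcp -0.0981 rms 0.0015 centre world [ 0.4865 -0.1099  0.1719]
scene9 130 centre rel tcp [ 0.0045 -0.0004 -0.0694] tilt deg 28.0 lowest rel tcp -0.0945 rms 0.0015 centre world [0.4551 0.0369 0.0947]
```

```bash
python3 -m jog '[[-0.006,0.009,-0.03,0],[-0.012,0.018,-0.055,0],[-0.012,0.018,-0.066,0],[-0.012,0.018,-0.0705,0],[-0.012,0.018,-0.0715,0]]'; python3 -m jog '[[0.002,-0.003,0,0],[0.004,-0.006,0,0],[0.006,-0.009,0,0],[0.008,-0.012,0,0],[0.01,-0.015,0,0]]';python3 -m jog '[[0.002,-0.003,0,0],[0.004,-0.006,0,0],[0.006,-0.009,0,0],[0.006,-0.009,0.005,0],[0.006,-0.009,0.02,0]]';python3 look.py 10 260 90 380 210 5
```

```text
clock: 9.12
ee_pos: [0.4427, 0.059, 0.0915]
tcp_rot: [0.002, 0.474, 0.88, 0.001]
contact_force: [5.2, 6.2, 27.3]
grip_width: 0.36
clock: 9.75
ee_pos: [0.4501, 0.044, 0.0911]
tcp_rot: [-0.001, 0.474, 0.881, -0.0]
contact_force: [-3.8, 6.7, 10.7]
grip_width: 0.365
clock: 10.38
ee_pos: [0.4564, 0.0349, 0.1109]
tcp_rot: [-0.0, 0.474, 0.881, -0.0]
contact_force: [-0.3, 0.5, -0.2]
grip_width: 0.358
10.375 [0.4564 0.0349 0.1109] [-0.3  0.5 -0.2] 0.3577771694489576
```

```bash
python3 tilt.py scene10 .4564 .0349 .1109; python3 tilt.py top10 .4564 .0349 .1109
```

```text
scene10 103 centre rel tcp [ 0.0029 -0.0004 -0.066 ] tilt deg 23.7 lowest rel tcp -0.0907 rms 0.0015 centre world [0.4577 0.0323 0.0449]
top10 0 centre rel tcp [ 0.    0.   -0.07] tilt deg 0.0 lowest rel tcp -0.09 rms nan centre world [0.4564 0.0349 0.0409]
  return _methods._mean(a, axis=axis, dtype=dtype,
  ret = ret.dtype.type(ret / rcount)
```

```bash
python3 -m jog '[[-0.008,0.012,-0.01,0],[-0.008,0.012,-0.0195,0],[-0.007,0.0105,-0.0213,0],[-0.005,0.0075,-0.022,0],[-0.003,0.0045,-0.0225,0]]'; python3 -m jog '[[0.002,-0.003,-0.0005,0],[0.004,-0.006,-0.001,0],[0.006,-0.009,-0.0015,0],[0.008,-0.012,-0.002,0],[0.01,-0.015,-0.002,0]]'; python3 -m jog '[[0,0,0.005,0],[0,0,0.025,0]]';python3 look.py 11 260 90 380 210 5
```

```text
clock: 11.1
ee_pos: [0.4532, 0.0393, 0.0883]
tcp_rot: [-0.0, 0.474, 0.881, -0.0]
contact_force: [-3.3, 5.3, 16.8]
grip_width: 0.364
clock: 11.72
ee_pos: [0.4632, 0.0244, 0.086]
tcp_rot: [-0.001, 0.474, 0.881, -0.0]
contact_force: [-3.3, 4.1, 9.6]
grip_width: 0.361
clock: 11.98
ee_pos: [0.4631, 0.0244, 0.1109]
tcp_rot: [-0.001, 0.474, 0.881, -0.0]
contact_force: [-1.5, -0.9, -0.8]
grip_width: 0.358
11.975 [0.4631 0.0244 0.1109] [-1.5 -0.9 -0.8] 0.35764570645541716
```

```bash
python3 - <<'E'
from rig import env
from tilt import *
tilt("scene11",env.get_obs()["ee_pos"])
E
```

```text
scene11 67 centre rel tcp [-0.0017 -0.0002 -0.0643] tilt deg 9.2 lowest rel tcp -0.0866 rms 0.0014 centre world [0.463  0.0258 0.0481]
```

```bash
python3 -m jog '[[-0.008,0.012,-0.012,0],[-0.008,0.012,-0.0235,0],[-0.007,0.0105,-0.0252,0],[-0.005,0.0075,-0.0262,0],[-0.003,0.0045,-0.0272,0]]'; python3 -m jog '[[0.001,-0.0015,0,0],[0.001,-0.0015,-0.0005,0],[0.001,-0.0015,0.005,0],[0.001,-0.0015,0.025,0],[0.001,-0.0015,0.04,0]]';python3 look.py 12 260 90 380 210 5
python3 - <<'E'
from rig import env
from tilt import *
tilt("scene12",env.get_obs()["ee_pos"])
E
```

```text
clock: 12.7
ee_pos: [0.4601, 0.0289, 0.0837]
tcp_rot: [-0.001, 0.474, 0.881, -0.0]
contact_force: [0.0, 1.2, 7.7]
grip_width: 0.365
clock: 13.32
ee_pos: [0.4617, 0.0273, 0.1244]
tcp_rot: [-0.0, 0.474, 0.881, -0.0]
contact_force: [-0.3, -0.8, 0.3]
grip_width: 0.361
13.325 [0.4617 0.0273 0.1244] [-0.3 -0.8  0.3] 0.3613177239486997
scene12 65 centre rel tcp [-0.002  -0.0004 -0.0681] tilt deg 3.9 lowest rel tcp -0.0891 rms 0.0016 centre world [0.4607 0.0288 0.0569]
```

View pics/scene12.png

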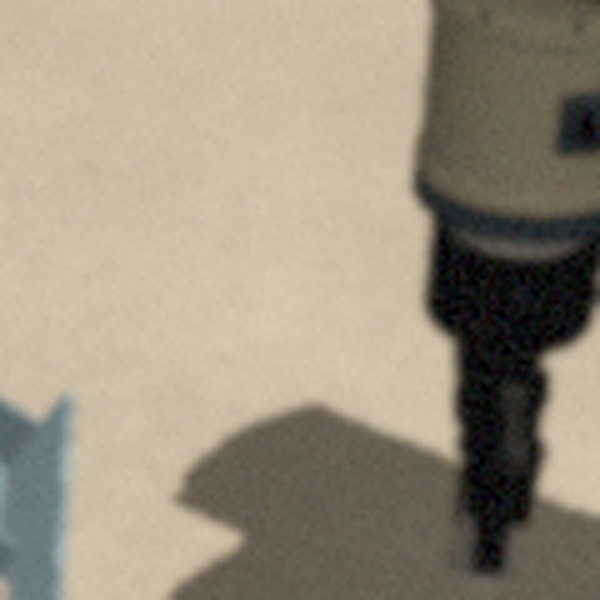

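```bash
python3 -m jog '[[0.001,0.03,0.03,0],[0.003,0.085,0.045,0],[0.006,0.145,0.045,0],[0.009,0.2,0.045,0],[0.012,0.24,0.045,0]]' - 25;  python3 -m jog '[[0,0.015,-0.01,0],[0,0.015,-0.02,0],[0,0.015,-0.03,0],[0,0.015,-0.03,0]]'; python3 look.py 13 390 110 510 270 4 120 160 280 320 4
python3 - <<'E'
from rig import env
from tilt import *
tilt("scene13",env.get_obs()["ee_pos"])
E
```

```text
clock: 14.05
ee_pos: [0.4733, 0.2698, 0.1683]
tcp_rot: [-0.0, 0.473, 0.881, -0.0]
contact_force: [0.4, -1.0, 0.4]
grip_width: 0.362
clock: 14.55
ee_pos: [0.473, 0.2814, 0.1382]
tcp_rot: [-0.001, 0.474, 0.88, -0.001]
contact_force: [0.3, -0.1, 0.3]
grip_width: 0.364
14.55 [0.473  0.2814 0.1382] [ 0.3 -0.1  0.3] 0.36381457138668893
scene13 464 centre rel tcp [-0.0012 -0.0003 -0.0858] tilt deg 5.3 lowest rel tcp -0.1072 rms 0.0114 centre world [0.4726 0.2827 0.0533]
```

View pics/scene13.png

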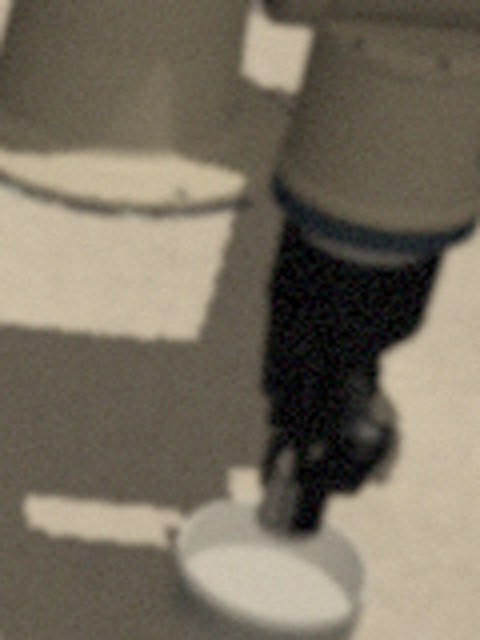

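View pics/top13.png

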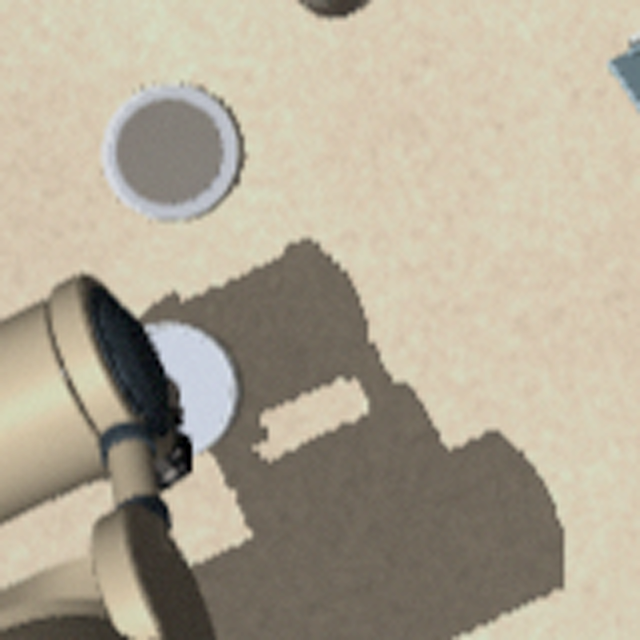

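```bash
sed -i 's/(W\[:,2\]>.008)/(W[:,2]>float(__import__("os").environ.get("ZM",".008")))/' tilt.py; ZM=.045 python3 tilt.py scene13 .473 .2814 .1382
python3 - <<'E'
from h import *
f=load("scene13"); im=f["frame"][210:270,425:490,::-1].astype(float)
im=np.clip((im-10)*2,0,255).astype(np.uint8); 
im=cv2.resize(im,None,fx=10,fy=10,interpolation=cv2.INTER_CUBIC)
a=np.linspace(0,6.283,40)
for z,c in((.0522,(0,0,255)),(.0922,(0,255,0))):
    q=np.array([proj(f,[.473+.016*np.cos(t),.2814+.016*np.sin(t),z]) for t in a]); cv2.polylines(im,[((q-[425,210]+.5)*10).astype(np.int32)],True,c,1)
cv2.imwrite("pics/z13.png",im)
E
```

```text
scene13 82 centre rel tcp [-0.003  -0.0008 -0.0615] tilt deg 5.9 lowest rel tcp -0.083 rms 0.0013 centre world [0.4707 0.2834 0.0767]
```

View pics/z13.png

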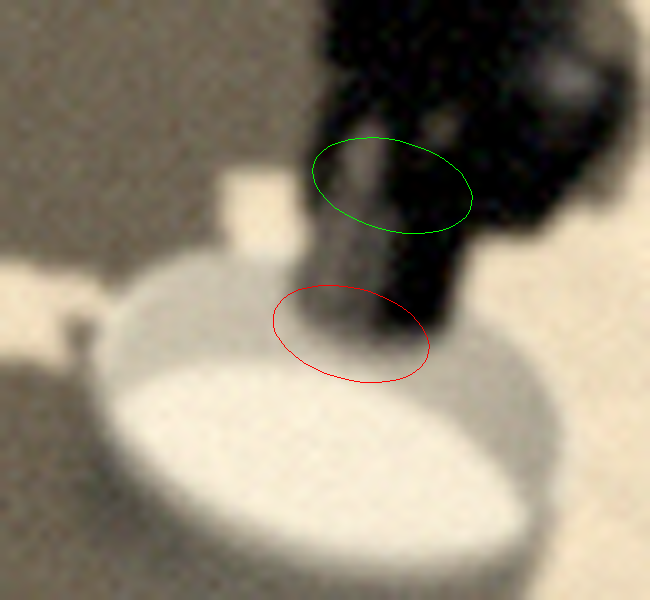

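```bash
python3 -m jog '[[0,0.001,-0.015,0],[0,0.001,-0.03,0],[0,0.001,-0.04,0],[0,0.001,-0.045,0],[0,0.001,-0.0475,0]]'; python3 -m jog '[[0,0,-0.0005,0],[0,0,-0.001,0],[0,0,-0.0015,0],[0,0,-0.0015,0]]'
```

```text
clock: 15.28
ee_pos: [0.4733, 0.2837, 0.0913]
tcp_rot: [-0.0, 0.474, 0.881, -0.0]
contact_force: [-0.2, 0.1, 0.8]
grip_width: 0.362
clock: 15.78
ee_pos: [0.4734, 0.2836, 0.0903]
tcp_rot: [0.0, 0.474, 0.881, 0.0]
contact_force: [0.5, -1.2, -0.2]
grip_width: 0.367
```

```bash
python3 -m jog '[[0,0,-0.0007,0],[0,0,-0.0014,0],[0,0,-0.0014,0]]'; python3 -m jog '[[0,0,-0.0007,0],[0,0,-0.0014,0],[0,0,-0.0014,0]]'
```

```text
clock: 16.15
ee_pos: [0.4733, 0.2836, 0.0887]
tcp_rot: [-0.0, 0.474, 0.881, -0.0]
contact_force: [1.0, 0.4, -0.4]
grip_width: 0.368
clock: 16.52
ee_pos: [0.4735, 0.2836, 0.0877]
tcp_rot: [0.0, 0.474, 0.881, 0.0]
contact_force: [-1.5, -1.1, 8.5]
grip_width: 0.361
```

```bash
python3 -m jog '[[0,0,-0.0006,0],[0,0,-0.0006,0],[0,0,-0.0002,0]]' - 20; python3 -m jog '[[0,0,0,0],[0,0,0,0],[0,0,0,0]]' 0.42; python3 -m jog '[[0,0,0,0],[0,0,0,0]]' 0.58;  python3 look.py 14 400 180 510 290 6
python3 -m jog '[[0,0,0.01,0],[0,0,0.025,0],[0,0,0.05,0],[0,0,0.1,0],[0,0,0.15,0]]'; python3 look.py 15 400 180 510 290 6
```

```text
clock: 16.9
ee_pos: [0.4735, 0.2836, 0.0877]
tcp_rot: [0.0, 0.474, 0.881, 0.0]
contact_force: [-1.8, -2.1, 7.6]
grip_width: 0.363
clock: 17.27
ee_pos: [0.4733, 0.2836, 0.0871]
tcp_rot: [-0.0, 0.474, 0.881, -0.0]
contact_force: [0.1, -0.2, -0.3]
grip_width: 0.421
clock: 17.52
ee_pos: [0.4733, 0.2837, 0.0871]
tcp_rot: [-0.0, 0.474, 0.881, -0.0]
contact_force: [-0.8, 0.7, -0.2]
grip_width: 0.577
17.525 [0.4733 0.2837 0.0871] [-0.8  0.7 -0.2] 0.5765437233718147
clock: 18.25
ee_pos: [0.4731, 0.2835, 0.2397]
tcp_rot: [0.0, 0.474, 0.881, 0.0]
contact_force: [0.8, 0.7, -0.1]
grip_width: 0.58
18.25 [0.4731 0.2835 0.2397] [ 0.8  0.7 -0.1] 0.5800406998250958
```

View pics/scene15.png

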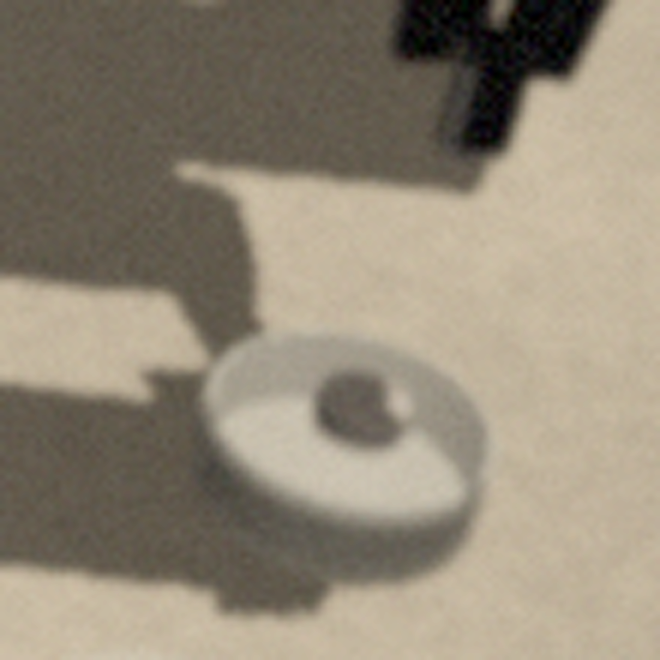

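```bash
python3 -m jog '[[0.012,-0.05,0,0],[0.026,-0.11,0,0],[0.04,-0.17,0,0],[0.054,-0.23,0,0],[0.068,-0.29,0,0]]' 0; python3 -m jog '[[0.01,-0.04,0,0],[0.018,-0.07,0,0],[0.018,-0.07,-0.02,0]]'; python3 look.py 16 400 180 510 290 6 120 200 240 300 6
python3 - <<'E'
from h import *
for n in("scene16","top16"):
    f=load(n);W=cloud(f); c=proj(f,[.4735,.2835,.04]); print(n,c)
    u,v=int(c[0]),int(c[1]); m=np.zeros(W.shape[:2],bool); m[v-14:v+15,u-14:u+15]=1
    k=m&(W[...,2]>.040); print(k.sum(),np.median(W[k],0),W[k].min(0),W[k].max(0))
E
```

```text
clock: 18.98
ee_pos: [0.5414, -0.0084, 0.238]
tcp_rot: [0.0, 0.474, 0.881, 0.0]
contact_force: [1.2, 1.1, -0.4]
grip_width: -0.004
clock: 19.35
ee_pos: [0.5605, -0.0787, 0.2186]
tcp_rot: [0.002, 0.475, 0.88, 0.0]
contact_force: [1.0, 0.4, 0.1]
grip_width: 0.003
19.35 [ 0.5605 -0.0787  0.2186] [1.  0.4 0.1] 0.0025960317926800726
scene16 (np.float64(459.2424940072527), np.float64(247.7246993378861))
141 [0.47754135 0.28506671 0.04425193] [0.45796344 0.26910917 0.0400856 ] [0.49441395 0.29994583 0.04801537]
top16 (np.float64(160.6610117336385), np.float64(257.33929878745556))
103 [0.46888862 0.28470326 0.04351053] [0.43364461 0.24345292 0.04017387] [0.51508234 0.32621311 0.05191128]
```

View pics/scene16.png

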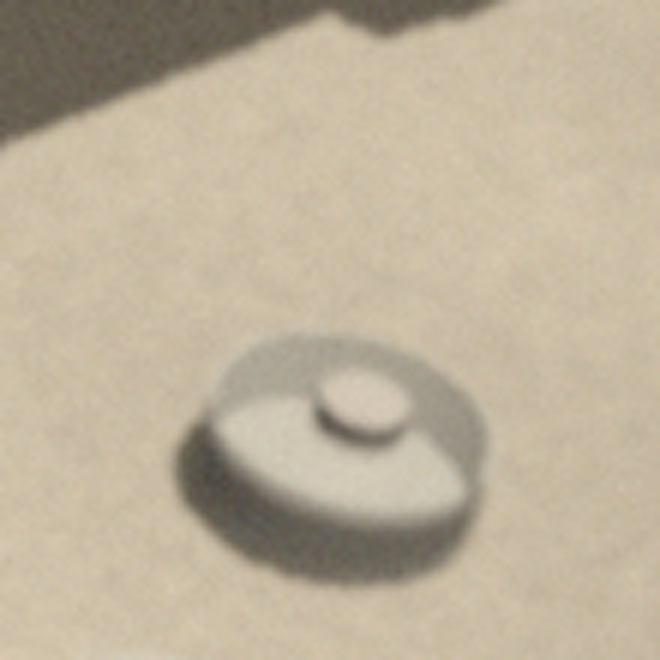

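View pics/top16.png

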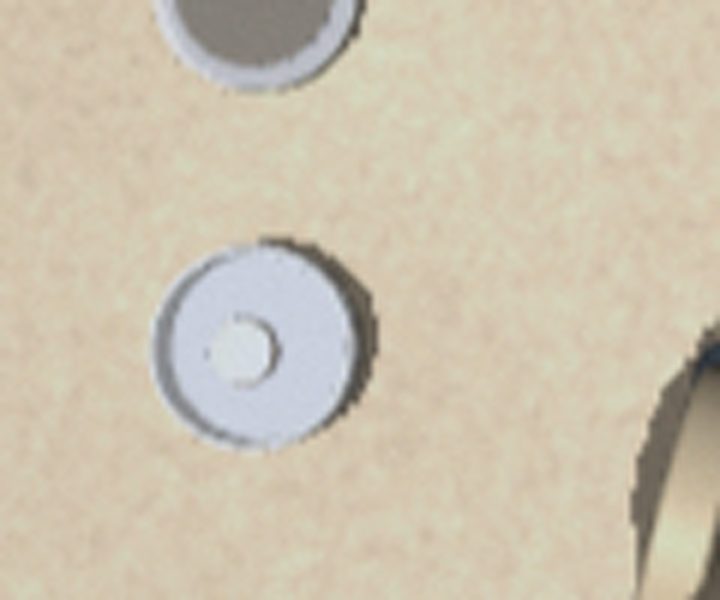

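```bash
python3 -m jog '[[0,0,-0.03,0],[0,0,-0.06,0],[0,0,-0.085,0],[0,0,-0.1,0],[0,0,-0.1,0]]'; python3 look.py 17 190 100 310 270 4
```

```text
clock: 20.08
ee_pos: [0.5591, -0.0761, 0.1171]
tcp_rot: [-0.001, 0.474, 0.881, -0.0]
contact_force: [0.3, 1.6, 1.1]
grip_width: -0.004
20.075 [ 0.5591 -0.0761  0.1171] [0.3 1.6 1.1] -0.0042142490216764885
```

View pics/scene17.png

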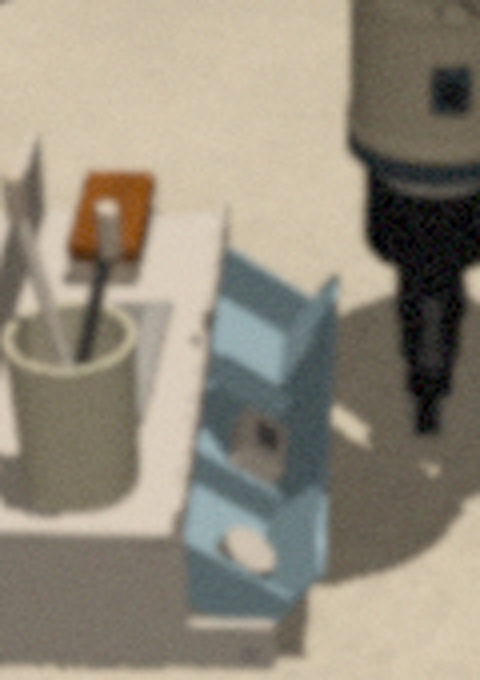

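```bash
python3 -m jog '[[0.0055,-0.0083,0,0],[0.011,-0.0167,0,0],[0.0165,-0.025,0,0],[0.0187,-0.0284,0,0],[0.0209,-0.0317,0,0]]';python3 -m jog '[[0.0017,-0.0025,0,0],[0.0033,-0.005,0,0],[0.005,-0.0075,0,0],[0.0066,-0.01,0,0],[0.0083,-0.0125,0,0]]'
```

```text
clock: 20.8
ee_pos: [0.5803, -0.1083, 0.1171]
tcp_rot: [-0.0, 0.474, 0.881, -0.0]
contact_force: [-0.4, 0.5, 0.4]
grip_width: -0.0
clock: 21.42
ee_pos: [0.5878, -0.1198, 0.1172]
tcp_rot: [-0.001, 0.474, 0.881, 0.0]
contact_force: [-4.1, 6.0, 6.1]
grip_width: -0.001
```

```bash
python3 -m jog '[[0.0016,-0.0025,0,0],[0.0033,-0.005,0,0],[0.0049,-0.0075,0,0],[0.0066,-0.01,0,0],[0.0082,-0.0125,0,0]]';python3 look.py 18 190 100 310 270 4
```

```text
clock: 22.05
ee_pos: [0.5967, -0.133, 0.1172]
tcp_rot: [-0.0, 0.474, 0.881, 0.0]
contact_force: [-3.3, 3.6, 4.2]
grip_width: -0.002
22.05 [ 0.5967 -0.133   0.1172] [-3.3  3.6  4.2] -0.0019422306063859862
```

View pics/scene18.png

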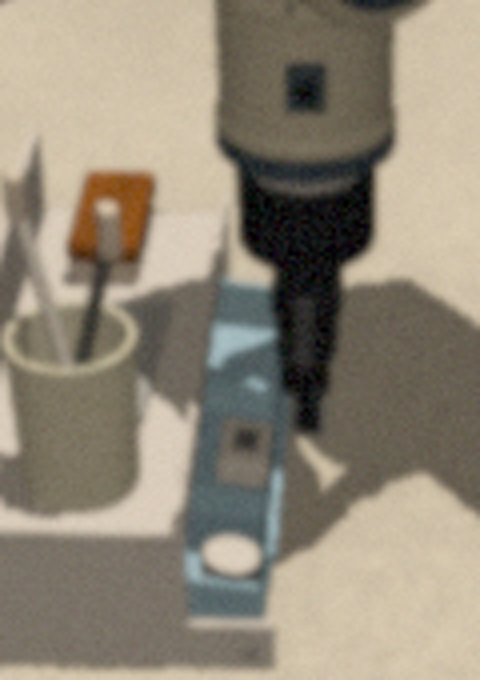

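```bash
python3 -m jog '[[0.0009,-0.0014,0,0],[0.0018,-0.0027,0,0],[0.0026,-0.004,0,0],[0.0033,-0.005,0,0]]';python3 -m jog '[[0.0005,-0.0008,0,0],[0.0009,-0.0014,0,0],[0.0013,-0.002,0,0]]';
```

```text
clock: 22.65
ee_pos: [0.6001, -0.1382, 0.1172]
tcp_rot: [0.0, 0.474, 0.881, -0.0]
contact_force: [-2.3, 3.3, 2.4]
grip_width: -0.002
clock: 23.02
ee_pos: [0.6013, -0.14, 0.1172]
tcp_rot: [-0.0, 0.474, 0.881, 0.0]
contact_force: [-3.9, 6.9, 5.0]
grip_width: -0.0
```

```bash
python3 -m jog '[[0.0005,-0.0008,0,0],[0.0009,-0.0014,0,0],[0.0013,-0.002,0,0]]';python3 -m jog '[[0.0005,-0.0008,0,0],[0.0009,-0.0014,0,0],[0.0009,-0.0014,0,0]]';python3 look.py 19 190 100 310 270 4
```

```text
clock: 23.4
ee_pos: [0.6015, -0.1403, 0.1171]
tcp_rot: [-0.002, 0.474, 0.881, 0.001]
contact_force: [-8.8, 22.0, 14.7]
grip_width: 0.0
clock: 23.78
ee_pos: [0.6016, -0.1405, 0.1171]
tcp_rot: [-0.003, 0.474, 0.881, 0.001]
contact_force: [-12.8, 29.3, 19.1]
grip_width: -0.002
23.775 [ 0.6016 -0.1405  0.1171] [-12.8  29.3  19.1] -0.002321584653347792
```

View pics/scene19.png

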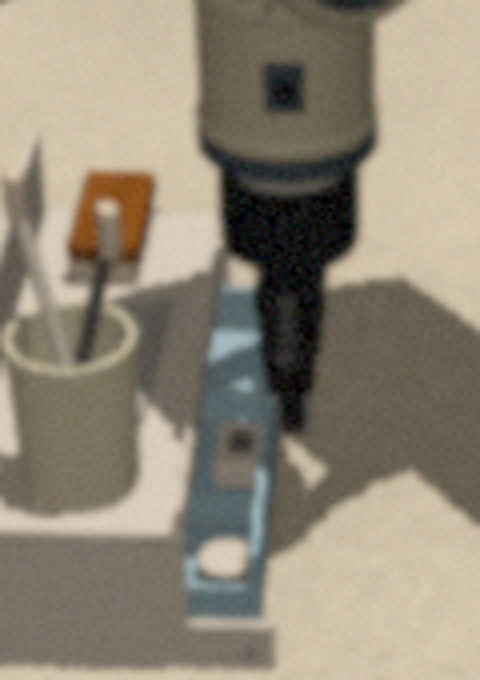

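```bash
python3 -m jog '[[-0.003,0.0045,0,0],[-0.008,0.012,0,0],[-0.02,0.03,0.01,0],[-0.035,0.055,0.04,0],[-0.045,0.07,0.08,0]]';python3 -m jog '[[-0.03,0.03,0.03,0],[-0.06,0.07,0.05,0],[-0.08,0.11,0.05,0],[-0.08,0.15,0.05,0]]';python3 look.py 20 165 120 295 270 4 260 120 400 270 4
```

```text
clock: 24.5
ee_pos: [0.5567, -0.0716, 0.1978]
tcp_rot: [-0.001, 0.474, 0.881, -0.0]
contact_force: [0.8, -0.1, 0.0]
grip_width: 0.002
clock: 25.0
ee_pos: [0.4762, 0.0781, 0.2481]
tcp_rot: [0.0, 0.474, 0.881, 0.0]
contact_force: [0.5, 0.1, 0.6]
grip_width: 0.001
25.0 [0.4762 0.0781 0.2481] [0.5 0.1 0.6] 0.0014116029940674179
```

View pics/scene20.png

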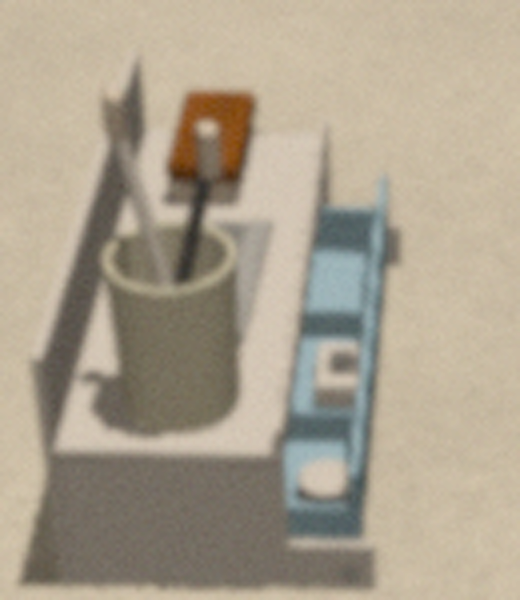

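View pics/top20.png

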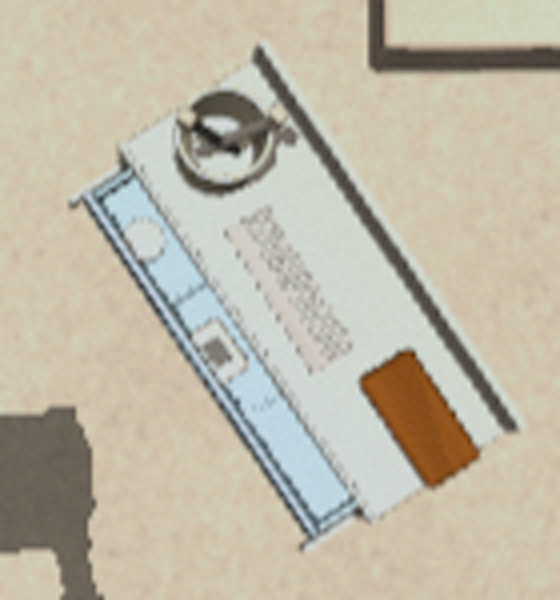

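```bash
sed -e 's/"top0"/"top20"/;s/"scene0"/"scene20"/;s/np.save.*//' -e '/^# capsule/,$d' -e 's/-.93,.66\]/-.99,.05]/' fit.py > fit2.py; cat >> fit2.py <<'E'
p0=np.load("pose.npy")
for i,b in enumerate([P]+B):
    r=least_squares(lambda a:sd(drawer(np.r_[p0[:3],a],b)),[.05],loss="soft_l1",f_scale=.002); print("flap fixed pose",i,r.x,np.median(abs(r.fun)))
    d=drawer(np.r_[p0[:3],r.x],b)
E
python3 fit2.py
```

```text
920
776
pose [ 0.61113359 -0.15703266 -0.98913595  0.07316572] [-56.67331532   4.19208683] med res 0.0011629871807433928
per-view med signed 0.00027569734881121395 0.0013323147364666808
per-view med signed -0.00037714894242318886 0.0009935621467095795
flap fixed pose 0 [0.04995782] 0.0013322039040737596
flap fixed pose 1 [0.06287028] 0.0014148421483799716
flap fixed pose 2 [0.00375172] 0.0010542158872885806
```

```bash
python3 - <<'E'
from h import *
p=np.load("pose.npy"); p[:3]=[.6100,-.1550,-.992]
for n,b in(("top20",(260,160,360,270)),("scene20",(225,140,300,270))):
    f=load(n);S=6; im=cv2.resize(f["frame"][b[1]:b[3],b[0]:b[2],::-1],None,fx=S,fy=S,interpolation=cv2.INTER_CUBIC); im=np.clip(im*1.5,0,255).astype(np.uint8)
    def dr(c,col): 
        q=np.array([proj(f,x) for x in c]); cv2.polylines(im,[((q-np.array(b[:2])+.5)*S).astype(np.int32)],False,col,1)
    for fl,col in((0,(0,0,255)),(.08,(0,160,0))):
        p[3]=fl; dr(toworld(p,np.array([[-.005,-.148,.06],[-.005,.148,.06]])),col)
        dr(toworld(p,np.array([[0,-.148,.004],[0,.148,.004]])),col)
    dr(u2w(p,np.array([[.032,-.16,.108],[.032,.16,.108],[.032,.16,0]])),(255,0,255))
    cv2.imwrite(f"pics/ov_{n}.png",im)
E
```

```text
(no output)
```

View pics/ov_top20.png

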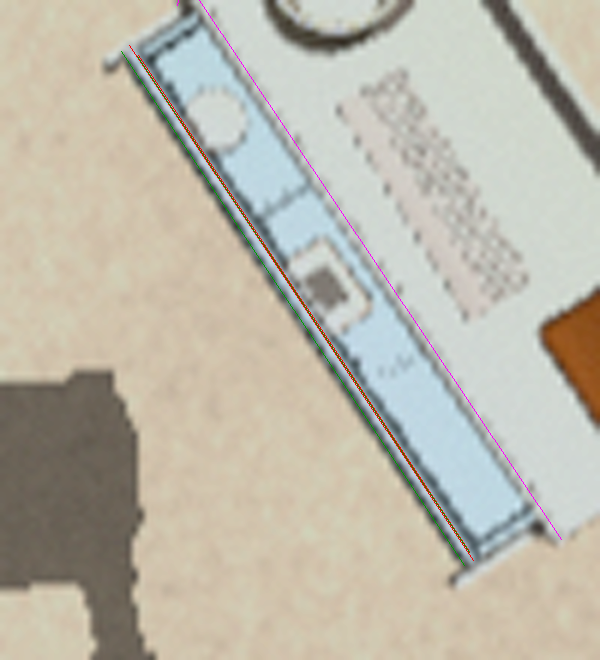

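View pics/ov_scene20.png

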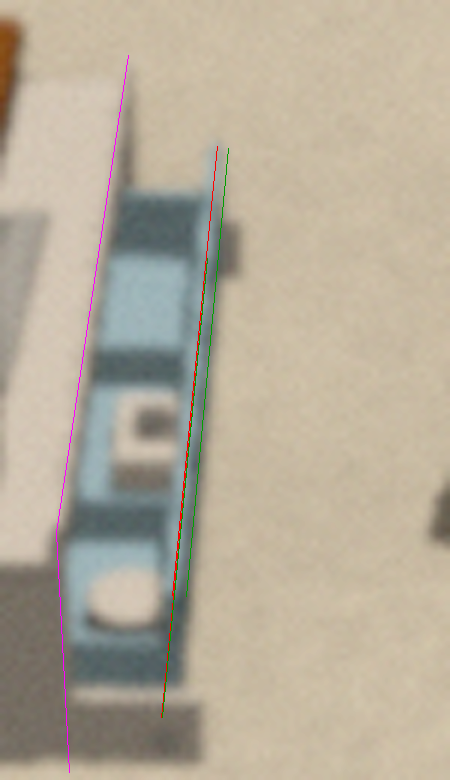

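```bash
python3 - <<'E'
from h import *
np.set_printoptions(linewidth=200,suppress=True)
for n in("top20","scene20"):
    f=load(n)
    best=None
    im=f["frame"].astype(np.float32)
    for yaw in np.radians([-57.5,-57,-56.5,-56,-55.5]):
        p=np.array([.6100,-.1550,yaw,0]); ux=np.arange(-.03,.045,.001); uy=np.linspace(-.11,.11,120)
        U=np.array([[(a,b,.072) for b in uy] for a in ux]).reshape(-1,3); W=u2w(p,U)
        q=np.array([proj(f,w) for w in W],np.float32).reshape(len(ux),len(uy),2)
        pr=cv2.remap(im,q[...,0].copy(),q[...,1].copy(),cv2.INTER_LINEAR).mean(1)
        g=np.abs(np.diff(pr,axis=0)).sum(); 
        if best is None or g>best[0]: best=(g,yaw,pr)
    print(n,np.degrees(best[1]))
    for a,r in zip(ux,best[2]): print(round(a*1000),r.round(0),end="; ")
    print()
    p[2]=best[1]
    # model: where shelf lip front edge (ux .032,z.108) appears on plane z=.072
    C=-f["extrinsics"][:3,:3].T@f["extrinsics"][:3,3]
    for nm,P in(("shelf lip",u2w(p,[.032,0,.108])[0]),("panel foot",u2w(p,[-.005,0,.012])[0])):
        X=C+(P-C)*((.072-C[2])/(P[2]-C[2])); d=X[:2]-p[:2]; print(nm,"at ux",np.cos(p[2])*d[0]+np.sin(p[2])*d[1])
E
```

```text
top20 -56.5
-30 [139. 129. 114.]; -29 [139. 130. 114.]; -28 [139. 130. 115.]; -27 [139. 130. 115.]; -26 [139. 130. 115.]; -25 [139. 130. 115.]; -24 [139. 130. 115.]; -23 [139. 130. 115.]; -22 [139. 130. 115.]; -21 [139. 130. 115.]; -20 [139. 129. 114.]; -19 [139. 129. 114.]; -18 [138. 129. 114.]; -17 [138. 129. 114.]; -16 [137. 129. 114.]; -15 [134. 125. 111.]; -14 [125. 118. 105.]; -13 [110. 105.  95.]; -12 [91. 90. 83.]; -11 [75. 76. 74.]; -10 [67. 72. 73.]; -9 [73. 80. 84.]; -8 [ 89.  97. 103.]; -7 [106. 115. 122.]; -6 [114. 125. 133.]; -5 [112. 124. 131.]; -4 [102. 113. 119.]; -3 [ 88.  98. 103.]; -2 [80. 88. 92.]; -1 [80. 88. 91.]; 0 [ 89.  98. 101.]; 1 [102. 111. 115.]; 2 [113. 123. 127.]; 3 [119. 130. 134.]; 4 [123. 133. 138.]; 5 [124. 135. 139.]; 6 [124. 135. 139.]; 7 [124. 135. 139.]; 8 [124. 135. 139.]; 9 [124. 135. 139.]; 10 [125. 136. 140.]; 11 [125. 136. 140.]; 12 [125. 136. 140.]; 13 [124. 136. 139.]; 14 [125. 136. 140.]; 15 [125. 137. 141.]; 16 [126. 138. 142.]; 17 [127. 139. 142.]; 18 [128. 140. 143.]; 19 [128. 140. 143.]; 20 [128. 140. 143.]; 21 [127. 139. 142.]; 22 
[... 1434 characters left out ...]
]; 13 [87. 93. 92.]; 14 [88. 94. 93.]; 15 [89. 95. 94.]; 16 [89. 96. 95.]; 17 [90. 97. 95.]; 18 [90. 97. 96.]; 19 [90. 98. 97.]; 20 [90. 98. 97.]; 21 [89. 98. 98.]; 22 [88. 98. 98.]; 23 [88. 98. 99.]; 24 [ 87.  98. 100.]; 25 [ 87.  99. 101.]; 26 [ 87.  99. 101.]; 27 [ 87.  99. 101.]; 28 [ 86.  98. 100.]; 29 [86. 97. 99.]; 30 [85. 95. 97.]; 31 [84. 93. 93.]; 32 [85. 91. 90.]; 33 [87. 90. 88.]; 34 [93. 92. 87.]; 35 [101.  97.  90.]; 36 [110. 104.  96.]; 37 [119. 111. 102.]; 38 [126. 118. 107.]; 39 [131. 123. 112.]; 40 [134. 126. 115.]; 41 [137. 128. 117.]; 42 [138. 129. 118.]; 43 [139. 130. 119.]; 44 [140. 131. 120.]; 
shelf lip at ux 0.037996561385024406
panel foot at ux -0.010661767740441731
```

```bash
python3 - <<'E'
from rig import env
from h import *
f=env.grab_frame("scene"); cv2.imwrite("pics/final.png",f["frame"][:,:,::-1]); print(env.get_obs()["clock"])
E
```

```text
25.15
```

View pics/final.png

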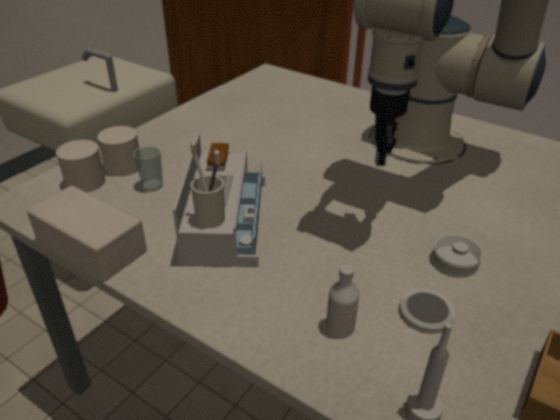

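The last picture shows the capsule standing in the jar at about (459,248) and the drawer shut at about (250,210). The pot and box are still inside it, and everything else is in its place.

```bash
python3 -c "
from rig import env
print(env.job_done())"
```

```text
the job is handed in; nothing more can be done
None
```

The drying capsule is standing upright in the jar and the drawer is pushed shut. I handed the job in at about 25 s.

- **Capsule:** I gripped it across the hinge direction and lifted it out leaning at 35°. Before placing it, I pressed and dragged its bottom edge on the bare counter to stand it up in the grip. This took four tries, at fitted leans of about 28°, 24°, 9° and 4°, and the wrist force peaked at about 39 N. A later fit above the jar gave about 6°, so the last few degrees were uncertain. I lowered it until it touched the jar floor (8 N) and then let go. Afterwards both cameras showed a level round top at about 44 mm, as expected for a capsule standing upright, near the jar's centre.
- **Drawer:** I closed it slowly with the shut fingers, at about 5–7 N, until it met a hard stop. I then pressed on to about 37 N, which is close to the 40 N limit, and backed away.
- **Is it fully shut?** My first fit from the depth readings disagreed, giving a drawer angle between 0 and 0.07 rad. I then compared the drawer's front edge with the shelf edge. Both cameras put it within about 1 mm of fully shut, which also matches where the fingers stopped.
- **Everything else:** By eye in the last pictures, the pot and box are still in the drawer. The cup, comb, brush, cap, bottle and tumbler look unmoved.

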